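# Put three mixed-up tools back on their own pads

### The job

The socket, the laser level and the spirit level each stand on one of the others' pads. Park one of them on the flat carton, which is free, then set each on the pad of its own shape: the socket on the round pad, the laser level on the square pad and squared up with its edges, the spirit level on the long pad and lying along it, each standing upright in the middle of its pad. Set everything down gently without dropping or tipping it, and leave the screwdriver, the tin and the parts bin where they are.

Things in the scene. Friction and masses are not known exactly. Their poses are not given: they have to be found in the camera images.
- socket_c (a point): Large steel impact socket, an upright round cylinder 46 mm across (40 mm across in its lowest 16 mm) and 60 mm high with a dark hexagon on top, about 0.4 kg, loose. At every start it stands on the long pad. This point is its centre, 30 mm above its foot; z is up along its axis.
- laser_c (a point): Small grey laser level, a square block 54 x 54 mm and 60 mm high with black rubber corners, a glass window in one side and a round button on top, about 0.25 kg, loose. At every start it stands on the round pad. This point is its centre, 30 mm above its foot; x and y are square to its sides, z is up; which side faces where does not matter.
- level_c (a point): Short aluminium spirit level, a bar 120 mm long, 24 mm wide and 48 mm high with black end caps and green vials, standing on its 24 mm wide edge, about 0.2 kg, loose. At every start it stands on the square pad, over whose edges its ends may reach. This point is its centre, 24 mm above its foot; x is along its length (either way round is fine), z is up.
- pad_round: Flat round black rubber pad, 112 mm across and 10 mm thick, fixed to the bench; home of the socket. A grey disc in its middle shows the socket's outline. Origin at the centre of its underside (its top is 10 mm higher), z up.
- pad_square: Flat square black rubber pad, 108 x 108 mm and 10 mm thick, fixed; home of the laser level. A grey square in its middle shows the outline. Origin at the centre of its underside (its top is 10 mm higher), x and y along its sides, z up.
- pad_long: Flat long black rubber pad, 164 mm along its x and 60 mm along its y, 10 mm thick, fixed; home of the spirit level, which lies along x. A grey strip in its middle shows the outline. Origin at the centre of its underside (its top is 10 mm higher), z up.
- carton: Flat closed cardboard carton with a strip of paper tape along its x, 130 mm along x, 100 mm along y and 26 mm high, fixed; empty at the start, the free spot for parking one tool. Origin at the centre of its underside (its top is 26 mm higher), z up.
- driver: Screwdriver lying on the far side of the bench, loose: leave it alone. Origin on its underside, x along its length.
- tin: Closed tin, 60 mm across and 100 mm high, standing on the bench on the robot's right, loose: leave it alone. Origin at the centre of its foot.
- bin: Open grey parts bin, 130 x 160 mm and 60 mm high, standing on the bench on the robot's right, loose: leave it alone. Origin at the centre of its underside.

How it is judged:
By the outcome, as a careful person would: the job done as asked, in the order asked, and still so for the second after the job is handed in, with the robot touching nothing.
It also fails if it takes over 104 s, if anything falls off the work surface, if the arm or the gripper's body presses on something with over 40 N, if the wrist force passes 120 N, or if a joint passes its speed limit or range.

### The arm

A 6-joint arm with a two-finger parallel gripper is mounted at the origin on the work surface. World frame = base frame: x ahead of the robot, y to its left, z up, the work surface at z = 0. Lengths are in mm, angles in rad, forces in N, time in s.
With the tool pointing down it reaches from about 350 to 975 mm from the base axis. Payload 7.1 kg.
Tool frame: the origin (TCP) lies midway between the tips of the shut fingers; the grasp point (between the pads) lies 19 mm behind it (ctrl.tcp_to_grasp is the distance from the TCP to the grasp point, in mm); z points along the fingers, y is the line along which they close (so a half turn about z gives the same grasp; the last joint's range is limited). The gripper opens to 88 mm and grips with 3 to 60 N. Pads are 20 mm wide; open, the fingers measure 115 mm over their backs; the gripper's body (75 mm by 178 mm) begins 61 mm behind the grasp point.
Start: joints at [-0.019, 0.423, 1.63, -0, 1.089, -0.019], TCP at [624.984, 0.026, 222.675] pointing down, gripper open.
Joint ranges: [-3, 3], [-0.9, 2.11], [0.09, 2.58], [-1.31, 4.45], [0.11, 2.69], [-2.54, 2.54]. Speed limits (rad/s): [2.39, 2.39, 3.01, 3.14, 3.14, 3.14].

### API

Orientations are given as a rotation vector (axis times angle).
In Python, from workcell import get_obs, cams, ticket, boxes_of, ctrl gives the robot as it stands.
- The arm moves only by the shell command python3 -m creep 'ROWS' [OPENING]. ROWS is JSON, one flat list of numbers, 4 for each row, row after row: the shift along the world's x, y, z in m, then the turn about the world's z in rad. In form: [tx, ty, tz, spin, tx, ty, tz, spin, ...]. A call has 1 to 10 rows; each row is the pose to reach, as a shift and turn from the pose commanded when the call began; what a row does not reach only later rows make up. A row lasts 1/12 s, in which the tool goes at most 41.7 mm and 7.16 degrees, less where a joint would pass 70% of its speed; a pose out of reach is approached as far as the arm can. A call with a gripper value outside its range is refused whole. OPENING is the opening, from 0 (shut) to 1 (fully open), set as the call begins (- or left out, the last holds). The fingers move at their own pace and stop on an object; the grip force is fixed at half the most. Time passes only in rows, so rows that repeat a pose let the fingers close. It gives the time, the measured TCP pose, the force, the opening and the grip force at its end, in the units of the state.
- get_obs(): the state, without advancing time (a new reading comes with each control period).
- cams.get_image(name): name is "scene" or "side" or "wrist"; returns (picture, depth): 384x512x3 uint8, red, green, blue; 384x512 float32, mm along the optical axis (not along the pixel's ray), 0 where there is no reading.
- cams.get_calibration(name): a dict with "mtx" (3x3 intrinsics, pixels), "R" (3x3) and "t" (3): a world point X has camera coordinates R X + t; the wrist camera has in their place "mount" (4x4, takes a point from camera to tool coordinates, whose origin is the TCP and whose axes are the flange's). Camera axes: x right, y down, z forward; pixel columns grow to the right and rows downward; lengths in mm; the calibration is good to about 2 mm. The wrist camera is an equidistant fisheye: a pixel r from the principal point sees the ray r / f radians off the axis. A picture is of the moment at which its call begins: read the wrist's pose just before it. get_calibration takes no time and is no camera call.
- ticket.close_job(): hands the job in; it is judged then, once.
Trained networks look in the newest picture that a camera, given by its name, has taken for a name from the list of things; names that differ only in an ending like _2 or _b are one class to them, and where a whole thing is asked for, a point or a joint stands for the part that bears it (a point fixed in the world has none). Each returns a list of dicts, best first, with "score" (0 to 1); they miss things now and then, are a little off and sometimes report something else, mostly with a low value. They report only what shows in the picture. A call takes as long as a camera call.
- boxes_of(camera, target): "centre" ([column, row] in pixels, amid what is visible of it).
The state is a dict: "t": time; "qpos": joint angles; "qvel": joint speeds; "joint_torque": joint torques, N m; "ee_pos": TCP position; "orientation": TCP orientation; "ft_force": force on the tool from outside, world axes, zero at the start; "moment": the same for the moment, N m; "width": finger opening in mm; "grasp_force": force on a finger pad.
Only numpy, scipy, OpenCV 4.12 (cv2) and the standard library are available. Lean on these libraries where they do the work, as an engineer would, in place of code of your own. Each camera call takes 0.05 s, during which the arm holds its last target. There are 200 camera calls.

## Working session

There is one attempt and no reset: what is moved stays moved. The work goes in short steps, Python scripts to look and compute and a shell command to move; the robot and the scene stay as the last step left them, time stands still between calls to the robot, and variables do not carry over. Pictures are saved under pics/ and viewed, at most 14 in all, crops included, and the job is handed in when it is done.

```bash
mkdir -p pics; ls; python3 - <<'E'
from workcell import get_obs,cams,boxes_of
import cv2,numpy as np
o=get_obs();print(o)
for n in ["scene","side"]:
    im,d=cams.get_image(n);cv2.imwrite(f"pics/{n}0.png",im[:,:,::-1]);np.savez(f"pics/{n}0.npz",im=im,d=d)
    c=cams.get_calibration(n);print(n,np.round(-c["R"].T@c["t"]),c["mtx"].tolist())
print(cams.get_calibration("wrist"))
E
```

```text
pics
{'t': 0.0, 'qpos': array([-1.89891217e-02,  4.23846067e-01,  1.63071888e+00, -1.19111465e-05,
        1.08857418e+00, -1.89991714e-02]), 'qvel': array([ 2.48327278e-03,  8.85514945e-05,  1.58044587e-03, -1.30201773e-03,
       -2.43885530e-03,  4.54393029e-04]), 'joint_torque': array([ 1.28069914e-03, -5.44622147e+01, -2.73670936e+01,  6.42951974e-02,
        2.27214623e-02, -1.51321510e-04]), 'ee_pos': array([6.24430420e+02, 4.00669664e-02, 2.21887082e+02]), 'orientation': array([-2.22064123e+00, -2.22067584e+00,  1.69610505e-03]), 'ft_force': array([-0.34094962, -0.34852843, -0.57097429]), 'moment': array([ 0.02839198, -0.0142442 , -0.04967368]), 'grasp_force': 0.0, 'width': 88.25234618687634}
scene [ 984.  317. 1093.] [[410.9537775766372, 0.0, 254.45155986269023], [0.0, 410.9537775766372, 190.0884330003719], [0.0, 0.0, 1.0]]
side [  347. -1054.   698.] [[395.07731736577307, 0.0, 263.30589954177304], [0.0, 395.07731736577307, 193.5498754123409], [0.0, 0.0, 1.0]]
{'mtx': array([[297.31863964,   0.        , 256.8704829 ],
       [  0.        , 297.31863964, 190.92190204],
       [  0.        ,   0.        ,   1.        ]]), 'mount': array([[ 4.01136997e-04, -9.59122608e-01, -2.82990568e-01,
         7.62588093e+01],
       [ 9.99999698e-01,  5.72959860e-04, -5.24405745e-04,
         2.12115574e-01],
       [ 6.65111642e-04, -2.82990272e-01,  9.59122549e-01,
        -1.62498170e+02],
       [ 0.00000000e+00,  0.00000000e+00,  0.00000000e+00,
         1.00000000e+00]])}
```

View scene.

View pics/scene0.png

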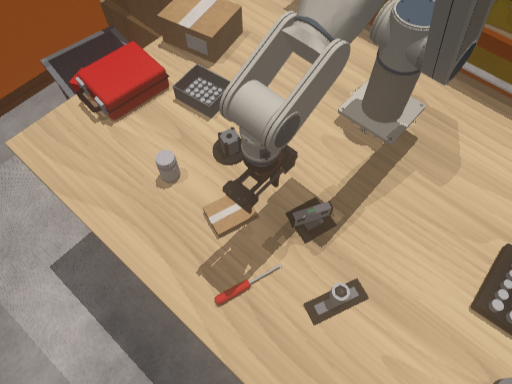

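```bash
cat > h.py <<'E'
import numpy as np,cv2
from scipy.spatial.transform import Rotation as Rt
from workcell import get_obs,cams,boxes_of
def look(n,save=None):
    "picture and per-pixel world points (HxWx3)"
    o=get_obs(); im,d=cams.get_image(n); c=cams.get_calibration(n); K=c["mtx"]
    v,u=np.mgrid[:384,:512]; x=(u-K[0,2])/K[0,0]; y=(v-K[1,2])/K[1,1]
    if n=="wrist":
        r=np.hypot(x,y)+1e-9; s=np.tan(np.minimum(r,1.4))/r
        P=np.stack([x*s*d,y*s*d,d],-1)@c["mount"][:3,:3].T+c["mount"][:3,3]
        W=P@Rt.from_rotvec(o["orientation"]).as_matrix().T+o["ee_pos"]
    else:
        W=(np.stack([x*d,y*d,d],-1)-c["t"])@c["R"]
    W[d==0]=np.nan
    if save: cv2.imwrite(f"pics/{save}.png",im[:,:,::-1])
    return im,W
E
python3 - <<'E'
from h import *
for n in ["scene","side"]:
    im,W=look(n)
    for t in ["socket_c","laser_c","level_c","pad_round","pad_square","pad_long","carton","tin","bin","driver"]:
        for b in boxes_of(n,t)[:2]:
            u,v=np.round(b["centre"]).astype(int)
            print(n,t,round(b["score"],2),u,v,np.round(W[v,u]))
E
```

```text
scene socket_c 0.89 342 296 [635. 285.  68.]
scene laser_c 0.8 230 139 [ 471. -259.   71.]
scene laser_c 0.17 226 155 [ 499. -255.   18.]
scene level_c 0.7 311 213 [499.  81.  57.]
scene pad_round 0.72 312 212 [494.  81.  55.]
scene pad_round 0.62 225 154 [ 499. -259.   20.]
scene pad_square 0.68 315 226 [504. 106.  14.]
scene pad_long 0.76 329 301 [649. 266.   9.]
scene carton 0.88 226 216 [ 656. -102.   27.]
scene carton 0.55 332 303 [649. 275.  14.]
scene tin 0.59 166 169 [ 680. -320.   79.]
scene bin 0.75 199 90 [ 353. -531.    1.]
scene driver 0.79 235 290 [796.  65.  25.]
side socket_c 0.66 267 146 [631. 258.  40.]
side laser_c 0.71 247 240 [ 466. -300.   63.]
side laser_c 0.23 255 253 [ 489. -290.    9.]
side level_c 0.93 236 172 [488.  68.  48.]
side level_c 0.35 247 236 [ 468. -292.   70.]
side pad_round 0.82 256 255 [ 490. -301.   12.]
side pad_square 0.82 236 185 [485.  48.  10.]
side pad_long 0.88 272 154 [649. 250.   9.]
side carton 0.94 293 208 [ 630. -134.   28.]
side tin 0.92 330 244 [ 657. -370.   83.]
side bin 0.73 216 322 [ 369. -489.    5.]
side bin 0.22 237 184 [488.  50.  12.]
side driver 0.73 329 172 [809.  59.  25.]
side driver 0.71 265 142 [622. 256.  58.]
```

```bash
python3 -m creep '[0,0.04,0.012,0, 0,0.08,0.025,0, 0,0.12,0.04,0, 0,0.16,0.05,0, 0,0.2,0.065,0, 0.01,0.235,0.08,0, 0.01,0.235,0.08,0, 0.01,0.235,0.08,0]' 1 
python3 - <<'E'
from h import *
im,W=look("wrist","w1"); np.savez("pics/w1.npz",im=im,W=W); print(get_obs()["ee_pos"])
for t in ["socket_c","pad_long","level_c","pad_square","carton"]:
    for b in boxes_of("wrist",t)[:1]:
        u,v=np.round(b["centre"]).astype(int); print(t,round(b["score"],2),u,v,np.round(W[v,u]))
E
```

```text
t: 1.87
ee_pos: [635.3, 237.2, 303.5]
orientation: [2.217, 2.224, 0.003]
ft_force: [0.3, -0.5, -0.7]
width: 87.6
grasp_force: 0.0
[634.72845964 235.4519388  302.42256422]
level_c 0.94 186 261 [521.  73.  52.]
pad_square 0.97 190 226 [523. 118.  12.]
```

View pics/w1.png

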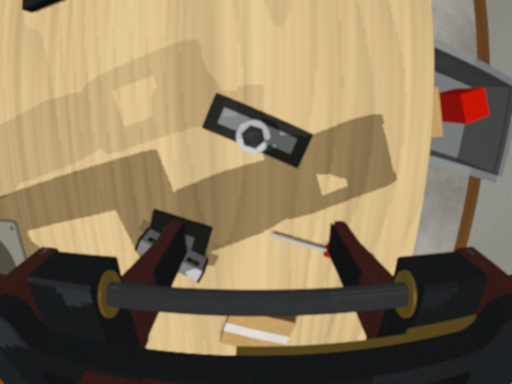

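```bash
cat >> h.py <<'E'
def fit(W,c,rad,zlo,zhi,im=None,dark=None):
    "min-area rectangle and centre of points around c, in a height band"
    m=(np.hypot(W[...,0]-c[0],W[...,1]-c[1])<rad)&(W[...,2]>zlo)&(W[...,2]<zhi)
    if dark: m&=im.max(-1)<dark
    m=cv2.morphologyEx(m.astype(np.uint8),cv2.MORPH_OPEN,np.ones((3,3)))
    n,l,s,_=cv2.connectedComponentsWithStats(m,connectivity=8)
    if n<2: return None
    big=[i for i in range(1,n) if s[i,4]>20]
    P=W[np.isin(l,big)]
    r=cv2.minAreaRect(P[:,:2].astype(np.float32)); (a,b),(w,h),t=r
    if w<h: w,h,t=h,w,t-90
    return dict(c=np.round([a,b],1),size=np.round([w,h],1),ang=round((t+90)%180-90,1),z=round(np.median(P[:,2]),1),n=len(P),circ=np.round(cv2.minEnclosingCircle(P[:,:2].astype(np.float32))[0],1))
E
python3 - <<'E'
from h import *
f=np.load("pics/w1.npz");im,W=f["im"],f["W"]
for p in [(253,136),(232,118),(285,150),(180,240),(255,330),(350,60),(230,210)]: print(p,np.round(W[p[1],p[0]]))
c=(640,270)
print("sock",fit(W,c,110,60,80));print("padL",fit(W,c,110,5,16))
print("lev",fit(W,(500,80),100,48,70));print("padS",fit(W,(500,80),100,5,16))
print("padLdark",fit(W,c,110,5,16,im,75))
E
```

```text
(253, 136) [630. 273.  71.]
(232, 118) [598. 295.  10.]
(285, 150) [679. 246.  11.]
(180, 240) [592. 240. 317.]
(255, 330) [ 633. -100.   26.]
(350, 60) [783. 393.   1.]
(230, 210) [591. 143.   1.]
sock {'c': array([630.4, 272.1]), 'size': array([44.6, 42.8]), 'ang': -89.7, 'z': np.float64(70.8), 'n': 889, 'circ': array([630. , 272.3])}
padL {'c': array([636.3, 276.2]), 'size': array([165.1,  60.9]), 'ang': -23.3, 'z': np.float64(10.6), 'n': 3238, 'circ': array([636.4, 275.8])}
lev {'c': array([493.6,  75.7]), 'size': array([121.7,  25.2]), 'ang': -28.8, 'z': np.float64(58.4), 'n': 534, 'circ': array([494.3,  77.1])}
padS {'c': array([502.1, 104.2]), 'size': array([109.9,  56.7]), 'ang': -19.2, 'z': np.float64(10.6), 'n': 1156, 'circ': array([502.2, 102.6])}
padLdark {'c': array([636.4, 275.8]), 'size': array([160.3,  56.4]), 'ang': -23.5, 'z': np.float64(10.5), 'n': 1952, 'circ': array([636.1, 275.5])}
```

```bash
python3 -m creep '[-0.002,0.02,-0.035,0, -0.0047,0.0372,-0.07,0, -0.0047,0.0372,-0.11,0, -0.0047,0.0372,-0.15,0, -0.0047,0.0372,-0.19,0, -0.0047,0.0372,-0.22,0, -0.0047,0.0372,-0.245,0, -0.0047,0.0372,-0.265,0, -0.0047,0.0372,-0.2727,0, -0.0047,0.0372,-0.2727,0]' 1 
python3 -m creep '[0,0,0,0,0,0,0,0,0,0,0,0,0,0,0,0,0,0,0,0,0,0,0,0,0,0,0,0,0,0,0,0]' 0.3
```

```text
t: 3.0
ee_pos: [628.9, 270.7, 27.6]
orientation: [-2.221, -2.219, 0.006]
ft_force: [0.4, -0.9, 0.4]
width: 87.9
grasp_force: 0.0
t: 3.67
ee_pos: [630.4, 272.3, 30.5]
orientation: [2.221, 2.221, 0.0]
ft_force: [-1.8, -1.0, 3.4]
width: 45.6
grasp_force: 30.0
```

```bash
python3 -m creep '[0,0,0.004,0, 0,0,0.02,0, 0,0,0.05,0, 0,0,0.09,0, 0,-0.02,0.12,0, 0,-0.055,0.14,0, 0,-0.095,0.14,0, 0,-0.135,0.14,0, 0,-0.175,0.14,0,0,-0.175,0.14,0]' 
python3 - <<'E'
from h import *
f=np.load("pics/w1.npz");W=f["W"]
for n in ["scene","side"]:
    im,W=look(n)
    for k,c in dict(carton=(640,-115),).items(): print(n,k,fit(W,c,100,20,35))
    print(n,"padR",fit(W,(490,-270),95,5,18)); print(n,"laser",fit(W,(468,-270),60,55,85)); print(n,"lev",fit(W,(495,77),90,48,70)); print(n,"tin",fit(W,(670,-335),60,85,120))
im,W=look("wrist","w2"); np.savez("pics/w2.npz",im=im,W=W)
print("padS",fit(W,(495,77),95,5,16),fit(W,(495,77),95,48,70),fit(W,(640,-115),100,20,32)); print(get_obs()["ft_force"],get_obs()["width"])
E
```

```text
t: 4.5
ee_pos: [629.6, 90.7, 170.9]
orientation: [2.225, 2.216, -0.004]
ft_force: [0.1, 1.1, -4.4]
width: 45.4
grasp_force: 30.0
scene carton {'c': array([ 636.5, -106.1]), 'size': array([131.1, 101.9]), 'ang': -18.0, 'z': np.float64(26.1), 'n': 1372, 'circ': array([ 637.5, -104.9])}
scene padR {'c': array([ 480.2, -257.5]), 'size': array([107.1,  88.2]), 'ang': -44.2, 'z': np.float64(9.8), 'n': 433, 'circ': array([ 473.5, -265.7])}
scene laser {'c': array([ 465.9, -270.2]), 'size': array([59. , 54.8]), 'ang': 70.3, 'z': np.float64(69.7), 'n': 292, 'circ': array([ 466.6, -269.5])}
scene lev {'c': array([467.6,  90.8]), 'size': array([67.3, 27.2]), 'ang': -29.6, 'z': np.float64(57.9), 'n': 175, 'circ': array([470. ,  95.1])}
scene tin {'c': array([ 663.8, -338.4]), 'size': array([56.3, 56.2]), 'ang': -6.4, 'z': np.float64(99.2), 'n': 300, 'circ': array([ 663.2, -338.6])}
side carton {'c': array([ 638.5, -109.5]), 'size': array([129.8, 104.5]), 'ang': -17.5, 'z': np.float64(26.6), 'n': 859, 'circ': array([ 639.5, -108. ])}
side padR {'c': array([ 473.4, -278.9]), 'size': array([109.8, 
[... 313 characters left out ...]
-28.6, 'z': np.float64(57.4), 'n': 226, 'circ': array([494.7,  74.3])}
side tin {'c': array([ 663.7, -344.1]), 'size': array([56.5, 55.9]), 'ang': 35.5, 'z': np.float64(99.7), 'n': 380, 'circ': array([ 663.5, -343.3])}
padS {'c': array([494.2,  78.7]), 'size': array([109.1, 108.4]), 'ang': -17.1, 'z': np.float64(10.6), 'n': 3998, 'circ': array([493.3,  79. ])} {'c': array([493.3,  75.4]), 'size': array([121.7,  25.1]), 'ang': -28.6, 'z': np.float64(58.4), 'n': 2559, 'circ': array([493.8,  76.1])} {'c': array([ 633. , -118.9]), 'size': array([143. ,  59.4]), 'ang': -1.0, 'z': np.float64(26.8), 'n': 2814, 'circ': array([ 632.7, -117.5])}
[-0.02959351  1.27110514 -5.40838077] 45.266423467803286
```

View pics/w2.png

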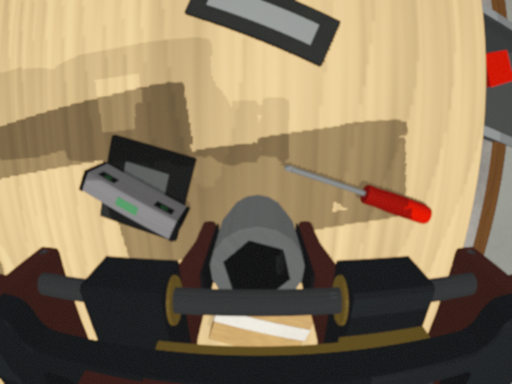

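```bash
python3 -m creep '[0.001,-0.035,0,0, 0.002,-0.075,0,0, 0.004,-0.115,0,0, 0.006,-0.155,-0.01,0, 0.007,-0.19,-0.03,0, 0.007,-0.205,-0.06,0, 0.007,-0.205,-0.09,0, 0.007,-0.205,-0.108,0, 0.007,-0.205,-0.115,0, 0.007,-0.205,-0.118,0]'
python3 -m creep '[0,0,-0.001,0, 0,0,-0.002,0, 0,0,-0.003,0, 0,0,-0.004,0, 0,0,-0.005,0, 0,0,-0.0055,0, 0,0,-0.0055,0]'
```

```text
t: 5.48
ee_pos: [636.7, -106.3, 50.5]
orientation: [-2.218, -2.222, 0.002]
ft_force: [-0.5, 0.4, -3.2]
width: 45.6
grasp_force: 30.0
t: 6.07
ee_pos: [637.3, -107.8, 46.7]
orientation: [2.221, 2.221, 0.0]
ft_force: [1.2, 0.2, -3.7]
width: 45.5
grasp_force: 30.0
```

```bash
python3 -m creep '[0,0,-0.0004,0,0,0,-0.0008,0,0,0,-0.0008,0]'
```

```text
t: 6.32
ee_pos: [637.4, -107.8, 46.5]
orientation: [2.221, 2.221, 0.0]
ft_force: [-3.0, 0.3, 4.5]
width: 45.9
grasp_force: 30.0
```

```bash
python3 -m creep '[0,0,0,0,0,0,0,0,0,0,0,0,0,0,0.001,0,0,0,0.002,0,0,0,0.02,0, 0,0,0.055,0, 0,0,0.09,0, -0.01,0.015,0.11,0.1, -0.03,0.04,0.12,0.22]' 1
python3 -m creep '[-0.0215,0.026,0,0.12, -0.0425,0.051,0,0.24, -0.0635,0.077,0,0.36, -0.0845,0.103,0,0.48, -0.1055,0.129,0,0.6, -0.1135,0.1435,0,0.72, -0.1135,0.1435,0,0.8, -0.1135,0.1435,0,0.852, -0.1135,0.1435,0,0.852, -0.1135,0.1435,0,0.852]'
python3 - <<'E'
from h import *
im,W=look("wrist","w3"); o=get_obs();print(o["ee_pos"],o["qpos"],Rt.from_rotvec(o["orientation"]).as_matrix()[:,1])
print("lev",fit(W,(494,76),90,50,66)); print("socket",fit(W,(637,-108),60,75,100))
E
```

```text
t: 7.15
ee_pos: [610.9, -69.3, 169.6]
orientation: [1.957, 2.448, 0.006]
ft_force: [-0.3, 0.8, -0.8]
width: 87.8
grasp_force: 0.0
t: 7.98
ee_pos: [493.9, 75.8, 165.9]
orientation: [0.778, 3.043, 0.0]
ft_force: [0.3, -0.0, 0.1]
width: 88.2
grasp_force: 0.0
[493.95598926  75.65911236 165.77332511] [ 1.28169207e-01  3.21657892e-01  1.94772603e+00  7.46369508e-06
  8.71928030e-01 -9.41873528e-01] [4.80090929e-01 8.77218713e-01 1.69753013e-04]
lev {'c': array([493. ,  74.5]), 'size': array([120.3,  24. ]), 'ang': -29.0, 'z': np.float64(58.4), 'n': 3054, 'circ': array([493.2,  75.1])}
socket {'c': array([621. , -97.8]), 'size': array([35.9, 10.1]), 'ang': 60.2, 'z': np.float64(80.2), 'n': 163, 'circ': array([ 625.4, -100.3])}
```

View pics/w3.png

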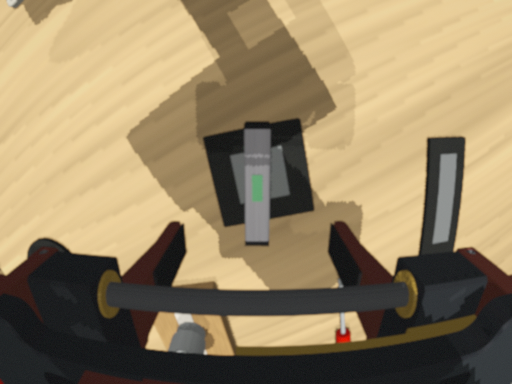

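```bash
python3 -m creep '[0,0,-0.03,0, -0.0005,-0.0005,-0.065,0, -0.0005,-0.0005,-0.1,0, -0.0005,-0.0005,-0.12,0, -0.0005,-0.0005,-0.135,0, -0.0005,-0.0005,-0.1407,0, -0.0005,-0.0005,-0.1407,0]'
python3 -m creep '[0,0,0,0,0,0,0,0,0,0,0,0,0,0,0,0,0,0,0,0,0,0,0,0,0,0,0,0,0,0,0,0,0,0,0,0]' 0.1
python3 -m creep '[0,0,0.004,0, 0,0,0.02,0, 0,0,0.05,0, 0,0,0.085,0, 0,0,0.12,0, 0,0,0.12,0]'
```

```text
t: 8.62
ee_pos: [492.5, 74.8, 23.7]
orientation: [-0.777, -3.041, 0.002]
ft_force: [-0.1, 0.2, 0.2]
width: 87.8
grasp_force: 0.0
t: 9.37
ee_pos: [493.3, 75.2, 25.0]
orientation: [0.775, 3.044, 0.0]
ft_force: [0.0, 0.6, 0.9]
width: 31.4
grasp_force: 0.0
t: 9.87
ee_pos: [496.8, 75.7, 150.7]
orientation: [0.773, 3.036, 0.005]
ft_force: [1.7, 0.1, -2.0]
width: 23.8
grasp_force: 30.0
```

```bash
python3 - <<'E'
from h import *
o=get_obs();print(o["ee_pos"],o["ft_force"],o["width"])
for n in ["wrist","side","scene"]:
    im,W=look(n,"hold_"+n)
    print(n,fit(W,o["ee_pos"],75,o["ee_pos"][2]+18,o["ee_pos"][2]+45)); print(fit(W,(494,78.7),95,5,16))
    if n=="side":
        m=(np.hypot(W[...,0]-o["ee_pos"][0],W[...,1]-o["ee_pos"][1])<70)&(W[...,2]>60)&(W[...,2]<200); print(np.percentile(W[m][:,2],[0.5,2,5,50]))
E
```

```text
[496.78593486  75.69483867 150.71078789] [ 1.73569319  0.06034104 -1.98055652] 23.78560330840666
wrist {'c': array([495.3,  73.3]), 'size': array([122.9,  44.2]), 'ang': -36.9, 'z': np.float64(180.3), 'n': 9624, 'circ': array([496.5,  74.4])}
{'c': array([493.4,  78.8]), 'size': array([108.6, 107.7]), 'ang': 72.7, 'z': np.float64(10.4), 'n': 5329, 'circ': array([493.8,  79. ])}
side {'c': array([495.2,  70.6]), 'size': array([121.6,  43.2]), 'ang': -35.2, 'z': np.float64(177.5), 'n': 246, 'circ': array([496.2,  71.6])}
{'c': array([496.6,  79.8]), 'size': array([114.9, 107.4]), 'ang': 73.3, 'z': np.float64(10.5), 'n': 568, 'circ': array([496.8,  78.5])}
[131.03156875 131.70073955 133.48652745 163.11619845]
scene {'c': array([527.3,  59.3]), 'size': array([45.7, 24.9]), 'ang': -26.9, 'z': np.float64(175.3), 'n': 165, 'circ': array([526.9,  59.3])}
{'c': array([493.4,  82. ]), 'size': array([109.1, 109. ]), 'ang': -17.9, 'z': np.float64(10.1), 'n': 1130, 'circ': array([493.6,  82.6])}
```

View pics/hold_side.png

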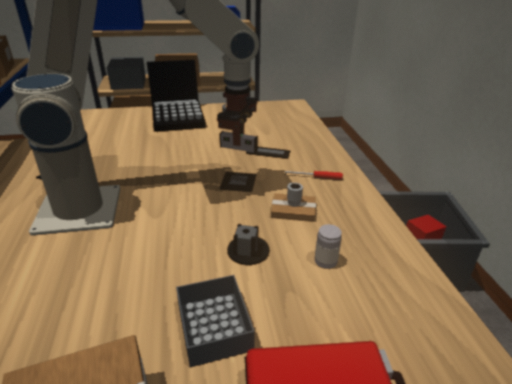

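```bash
cat > held.py <<'E'
from h import *
im,W=look("wrist"); o=get_obs(); p=o["ee_pos"]; print(p,o["ft_force"],o["width"])
R=Rt.from_rotvec(o["orientation"]).as_matrix(); T=(W-p)@R   # tool frame
s=T[...,0];y=T[...,1]
g=im.astype(int)
m=(abs(y)<9)&(abs(s)<70)&(T[...,2]<20)&(T[...,2]>-45)
for a in range(-65,66,10):
    k=m&(abs(s-a)<5)
    if k.sum()>5: print(a,k.sum(),np.round(np.percentile(T[k][:,2],[5,25,50,75,95]),1))
E
python3 held.py; python3 - <<'E'
import cv2
i=cv2.imread("pics/hold_wrist.png")
cv2.imwrite("pics/hw.png",i)
E
```

```text
[492.21679662  75.09801245 144.0259289 ] [-0.20876387  0.33259437 -2.55932295] 23.68092872878998
-65 56 [-31.6 -31.3 -31.1 -30.8 -30.2]
-55 343 [-31.7 -31.2 -30.8 -30.5 -29.9]
-45 379 [-31.5 -30.9 -30.6 -30.3 -29.8]
-35 131 [-31.6 -31.1 -30.7 -30.3 -29.9]
-15 405 [-31.5 -31.  -30.6 -30.2 -29.7]
-5 568 [-31.7 -31.2 -30.7 -30.3 -29.8]
5 611 [-31.7 -31.1 -30.7 -30.3 -29.7]
15 689 [-31.5 -30.9 -30.4 -30.1 -29.5]
25 740 [-31.3 -30.8 -30.3 -29.9 -29.4]
35 771 [-31.3 -30.7 -30.3 -29.9 -29.4]
45 824 [-31.3 -30.7 -30.3 -29.9 -29.3]
55 1155 [-31.7 -31.  -30.3 -26.    5.7]
```

View pics/hw.png

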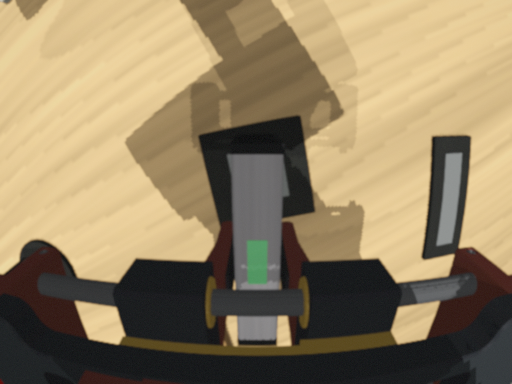

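```bash
python3 -m creep '[0.02,0.028,0,0.02, 0.042,0.06,0,0.04, 0.065,0.092,0,0.06, 0.089,0.124,0,0.08, 0.112,0.157,0,0.0925, 0.133,0.186,-0.01,0.0925, 0.1433,0.201,-0.03,0.0925, 0.1433,0.201,-0.06,0.0925, 0.1433,0.201,-0.09,0.0925, 0.1433,0.201,-0.105,0.0925]'
python3 -m creep '[0,0,-0.004,0, 0,0,-0.008,0, 0,0,-0.009,0, 0,0,-0.01,0, 0,0,-0.01,0]'
```

```text
t: 10.9
ee_pos: [632.8, 275.2, 33.4]
orientation: [-0.631, -3.07, 0.008]
ft_force: [-1.4, -0.7, -3.1]
width: 23.6
grasp_force: 30.0
t: 11.32
ee_pos: [637.6, 276.4, 31.5]
orientation: [0.634, 3.075, 0.002]
ft_force: [-0.4, -0.5, -2.0]
width: 23.9
grasp_force: 30.0
```

```bash
python3 - <<'E'
from h import *
o=get_obs();print(o["ee_pos"],o["ft_force"])
im,W=look("wrist","w4");c=(636.3,276)
print("pad",fit(W,c,110,5,16));print("lev",fit(W,c,75,55,66))
E
```

```text
[637.60432388 276.41719266  31.51787732] [-0.36687938 -0.49609589 -2.03844632]
pad {'c': array([606.1, 289.6]), 'size': array([97.5, 60.3]), 'ang': -23.1, 'z': np.float64(10.4), 'n': 7372, 'circ': array([605.9, 290. ])}
lev {'c': array([637.7, 275.4]), 'size': array([121.8,  42.6]), 'ang': -22.7, 'z': np.float64(61.1), 'n': 8821, 'circ': array([637.6, 275.5])}
```

```bash
python3 -m creep '[0,0,0,0,0,0,-0.001,0,0,0,-0.0015,0, 0,0,-0.002,0, 0,0,-0.002,0]'; python3 -m creep '[0,0,-0.0004,0,0,0,-0.0008,0,0,0,-0.0008,0]'
```

```text
t: 11.78
ee_pos: [636.9, 276.3, 28.8]
orientation: [0.634, 3.077, 0.0]
ft_force: [-2.2, -0.7, 5.8]
width: 23.8
grasp_force: 30.0
t: 12.03
ee_pos: [636.9, 276.3, 28.8]
orientation: [0.634, 3.077, 0.0]
ft_force: [-3.5, -2.7, 10.3]
width: 24.0
grasp_force: 30.0
```

```bash
python3 -m creep '[0,0,0.0006,0,0,0,0.0006,0]'; python3 -m creep '[0,0,0,0,0,0,0,0,0,0,0,0,0,0,0,0,0,0,0,0,0,0,0.02,0,0,0,0.06,0,0,0,0.1,0, 0,0,0.135,0, 0,0,0.135,0]' 1
python3 - <<'E'
from h import *
im,W=look("wrist","w4");c=(636.3,276);print(get_obs()["ee_pos"])
print("pad",fit(W,c,110,5,16));print("lev",fit(W,c,85,50,66))
E
```

```text
t: 12.2
ee_pos: [636.9, 276.3, 28.8]
orientation: [0.634, 3.076, 0.001]
ft_force: [-1.4, -0.2, 7.4]
width: 24.1
grasp_force: 30.0
t: 13.03
ee_pos: [640.8, 278.0, 171.1]
orientation: [0.632, 3.067, 0.011]
ft_force: [1.2, 0.1, 0.8]
width: 86.4
grasp_force: 0.0
[639.2929242  277.37015169 167.63387749]
pad {'c': array([636.6, 276.2]), 'size': array([162.5,  60.6]), 'ang': -23.4, 'z': np.float64(10.3), 'n': 4441, 'circ': array([636.1, 275.9])}
lev {'c': array([636.7, 274.6]), 'size': array([121.4,  24. ]), 'ang': -23.4, 'z': np.float64(58.4), 'n': 2976, 'circ': array([636.7, 275. ])}
```

```bash
python3 -m creep '[-0.011,-0.037,0.01,0, -0.023,-0.076,0.02,0, -0.035,-0.115,0.035,0, -0.047,-0.154,0.035,0, -0.059,-0.193,0.035,0, -0.071,-0.232,0.035,0, -0.083,-0.271,0.035,0, -0.095,-0.31,0.035,0, -0.107,-0.349,0.035,0, -0.119,-0.388,0.035,0]'
python3 -m creep '[-0.012,-0.038,0,0, -0.024,-0.076,0,0, -0.037,-0.114,0,0, -0.0508,-0.15,0,0, -0.0508,-0.159,0,0, -0.0508,-0.159,0,0, -0.0508,-0.159,0,0, -0.0508,-0.159,0,0]'
python3 - <<'E'
from h import *
im,W=look("wrist","w5");c=(467,-271);o=get_obs();print(o["ee_pos"],Rt.from_rotvec(o["orientation"]).as_matrix()[:,1],o["qpos"])
print("pad",fit(W,c,90,5,16));print("laser",fit(W,c,65,64,76))
E
```

```text
t: 13.92
ee_pos: [515.8, -113.2, 196.4]
orientation: [-0.633, -3.075, -0.0]
ft_force: [0.5, -0.4, 0.2]
width: 87.6
grasp_force: 0.0
t: 14.58
ee_pos: [466.8, -269.4, 197.0]
orientation: [-0.632, -3.076, -0.001]
ft_force: [-0.5, 1.1, -0.2]
width: 87.7
grasp_force: 0.0
[ 466.98989847 -269.1631647   197.21583651] [3.93711369e-01 9.19234017e-01 4.24584403e-04] [-5.45096599e-01  3.31147979e-01  1.84045771e+00  3.10203731e-04
  9.71208759e-01 -1.71140276e+00]
pad {'c': array([ 470.9, -269.5]), 'size': array([110.3, 109.5]), 'ang': 22.7, 'z': np.float64(10.3), 'n': 3258, 'circ': array([ 471.1, -269.6])}
laser {'c': array([ 464.5, -273.4]), 'size': array([54.8, 54.8]), 'ang': -20.8, 'z': np.float64(70.4), 'n': 2740, 'circ': array([ 465.1, -273.3])}
```

View pics/w5.png

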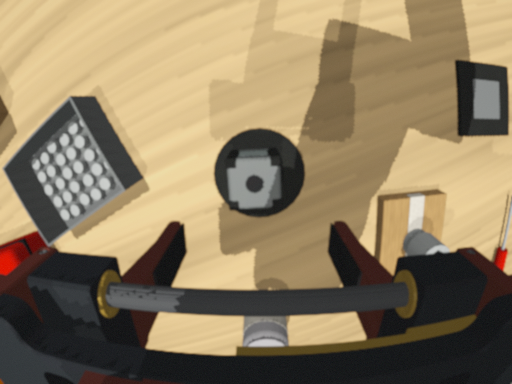

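```bash
python3 -m creep '[0,0,0,0.042, -0.0018,-0.0024,-0.03,0.042, -0.0018,-0.0024,-0.065,0.042, -0.0018,-0.0024,-0.1,0.042, -0.0018,-0.0024,-0.125,0.042, -0.0018,-0.0024,-0.145,0.042, -0.0018,-0.0024,-0.16,0.042, -0.0018,-0.0024,-0.1678,0.042, -0.0018,-0.0024,-0.1678,0.042]'
python3 -m creep '[0,0,0,0,0,0,0,0,0,0,0,0,0,0,0,0,0,0,0,0,0,0,0,0,0,0,0,0,0,0,0,0,0,0,0,0]' 0.45
```

```text
t: 15.38
ee_pos: [464.4, -271.3, 28.4]
orientation: [-0.566, -3.087, -0.002]
ft_force: [-0.5, 0.2, 0.6]
width: 87.8
grasp_force: 0.0
t: 16.13
ee_pos: [465.4, -273.4, 30.6]
orientation: [0.569, 3.089, -0.0]
ft_force: [-1.0, 2.1, 5.8]
width: 53.7
grasp_force: 30.0
```

```bash
python3 -m creep '[0,0,0.004,0, 0,0,0.02,0, 0,0.01,0.05,0, 0.001,0.035,0.075,0.01, 0.004,0.07,0.09,0.02, 0.008,0.11,0.09,0.03, 0.011,0.15,0.09,0.04, 0.014,0.19,0.09,0.05, 0.018,0.23,0.09,0.063, 0.022,0.27,0.09,0.063]'
python3 -m creep '[0.003,0.035,0,0, 0.006,0.065,-0.005,0, 0.0071,0.0824,-0.02,0, 0.0071,0.0824,-0.045,0, 0.0071,0.0824,-0.065,0, 0.0071,0.0824,-0.078,0, 0.0071,0.0824,-0.083,0, 0.0071,0.0824,-0.085,0, 0.0071,0.0824,-0.085,0]'
python3 - <<'E'
from h import *
im,W=look("wrist");c=(493.8,79);o=get_obs();a=Rt.from_rotvec(o["orientation"]).as_matrix()[:,1];print(o["ee_pos"],np.degrees(np.arctan2(a[1],a[0])),o["ft_force"])
print("pad",fit(W,c,90,5,16));print("laser",fit(W,c,45,68,80))
E
```

```text
t: 16.97
ee_pos: [486.4, -1.5, 120.1]
orientation: [-0.471, -3.106, 0.0]
ft_force: [1.0, -0.3, -2.1]
width: 54.4
grasp_force: 30.0
t: 17.72
ee_pos: [494.0, 79.1, 34.9]
orientation: [-0.472, -3.105, 0.0]
ft_force: [-0.6, 0.1, -1.9]
width: 53.7
grasp_force: 30.0
[494.44703821  79.11202265  35.44280999] 72.71903420841073 [ 1.25646854 -0.12293701 -2.30552486]
pad {'c': array([476.2,  84. ]), 'size': array([108.6,  72.5]), 'ang': 72.0, 'z': np.float64(10.4), 'n': 9381, 'circ': array([477.2,  83.7])}
laser {'c': array([485.9,  80.3]), 'size': array([75.4, 41. ]), 'ang': 73.1, 'z': np.float64(74.8), 'n': 9147, 'circ': array([483.8,  80.9])}
```

```bash
python3 -m creep '[0,0,-0.002,0,0,0,-0.003,0,0,0,-0.004,0,0,0,-0.0046,0,0,0,-0.005,0,0,0,-0.0052,0,0,0,-0.0052,0]'
```

```text
t: 18.35
ee_pos: [494.3, 79.2, 30.6]
orientation: [0.471, 3.105, 0.0]
ft_force: [-2.3, -1.2, 8.4]
width: 53.9
grasp_force: 30.0
```

Contact; release and look.

```bash
python3 -m creep '[0,0,0,0,0,0,0,0,0,0,0,0,0,0,0,0,0,0,0,0,0,0,0.02,0,0,0,0.06,0,0,0,0.1,0, 0,0,0.135,0, 0,0,0.135,0]' 1
python3 - <<'E'
from h import *
im,W=look("wrist","w6");c=(493.8,79);print(get_obs()["ee_pos"],get_obs()["t"])
print("pad",fit(W,c,95,5,16));print("laser",fit(W,c,60,64,76))
im,W=look("wrist"); print("laser",fit(W,c,60,64,76))
for n,c in [("scene",(637,-108)),("side",(637,-108))]:
    im,W=look(n); print("socket",fit(W,c,60,75,100),fit(W,c,100,20,32))
E
```

```text
t: 19.18
ee_pos: [498.0, 79.8, 170.9]
orientation: [0.47, 3.096, 0.005]
ft_force: [2.0, -0.7, -0.1]
width: 87.7
grasp_force: 0.0
[496.62260891  79.57985034 168.23861167] 19.2333
pad {'c': array([493.3,  78.4]), 'size': array([108.6, 107.9]), 'ang': 72.2, 'z': np.float64(10.4), 'n': 5086, 'circ': array([492.8,  78.7])}
laser {'c': array([493.3,  77.9]), 'size': array([55. , 54.1]), 'ang': -17.1, 'z': np.float64(70.4), 'n': 3295, 'circ': array([493.2,  78.4])}
laser {'c': array([493. ,  77.9]), 'size': array([54.3, 54.2]), 'ang': 72.9, 'z': np.float64(70.4), 'n': 3315, 'circ': array([492.9,  78.4])}
socket {'c': array([ 638.8, -103.7]), 'size': array([45.2, 41.9]), 'ang': 43.6, 'z': np.float64(86.0), 'n': 208, 'circ': array([ 638. , -104.5])} {'c': array([ 636.7, -106.1]), 'size': array([131.1, 101.6]), 'ang': -17.4, 'z': np.float64(25.9), 'n': 1066, 'circ': array([ 639. , -105.4])}
socket {'c': array([ 640.1, -106.9]), 'size': array([45.5, 45.4]), 'ang': 38.7, 'z': np.float64(86.0), 'n': 146, 'circ': array([ 638.5, -106. ])} {'c': array([ 638.6, -109.4]), 'size': array([130.5, 103.8]), 'ang': -18.2, 'z': np.float64(26.6), 'n': 724, 'circ': array([ 638.8, -110.4])}
```

View pics/w6.png

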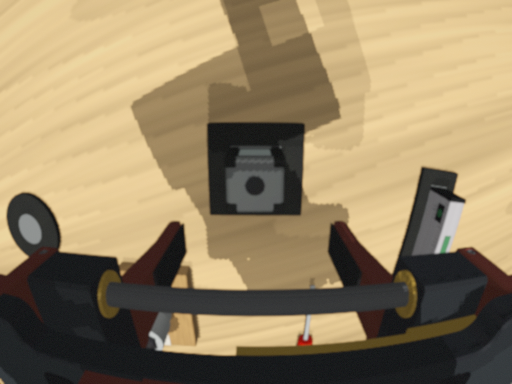

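```bash
python3 -m creep '[0.02,-0.026,0,0, 0.044,-0.058,0,0, 0.068,-0.09,0,0, 0.092,-0.122,0,0, 0.116,-0.152,0,0, 0.135,-0.177,0,0, 0.1432,-0.187,0,0, 0.1432,-0.187,0,0, 0.1432,-0.187,0,0]'
python3 - <<'E'
from h import *
im,W=look("wrist","w7");c=(637,-108);print(get_obs()["ee_pos"])
print("socket",fit(W,c,60,78,92)); print("padR",fit(W,(471,-269.6),70,5,16))
E
```

```text
t: 20.13
ee_pos: [635.8, -107.4, 162.7]
orientation: [-0.472, -3.102, -0.001]
ft_force: [-0.1, 1.4, 0.2]
width: 87.6
grasp_force: 0.0
[ 635.56164027 -106.68169098  163.13041669]
socket {'c': array([ 636.6, -107.6]), 'size': array([45.2, 45.1]), 'ang': 73.6, 'z': np.float64(86.6), 'n': 2231, 'circ': array([ 636.7, -107.5])}
padR {'c': array([ 471.7, -269.6]), 'size': array([111.1, 110.7]), 'ang': 53.3, 'z': np.float64(10.7), 'n': 5551, 'circ': array([ 471.6, -269.2])}
```

```bash
python3 -m creep '[0,0,-0.03,0, 0,0,-0.06,0, 0,0,-0.085,0, 0,0,-0.105,0, 0,0,-0.115,0, 0,0,-0.1188,0, 0,0,-0.1188,0]'
python3 -m creep '[0,0,0,0,0,0,0,0,0,0,0,0,0,0,0,0,0,0,0,0,0,0,0,0,0,0,0,0,0,0,0,0,0,0,0,0]' 0.35
```

```text
t: 20.77
ee_pos: [636.5, -106.7, 45.5]
orientation: [-0.47, -3.105, -0.0]
ft_force: [0.1, -0.7, 0.9]
width: 87.6
grasp_force: 0.0
t: 21.52
ee_pos: [637.6, -107.6, 46.3]
orientation: [0.472, 3.105, 0.0]
ft_force: [0.4, 2.1, 4.8]
width: 45.6
grasp_force: 30.0
```

```bash
python3 -m creep '[0,0,0.004,0, 0,0,0.02,0, 0,0,0.05,0, -0.01,-0.01,0.075,0, -0.03,-0.029,0.085,0, -0.057,-0.055,0.085,0, -0.084,-0.081,0.085,0, -0.111,-0.108,0.085,0, -0.138,-0.134,0.085,0, -0.158,-0.154,0.075,0]'
python3 -m creep '[-0.008,-0.0075,-0.015,0, -0.008,-0.0075,-0.045,0, -0.008,-0.0075,-0.07,0, -0.008,-0.0075,-0.08,0, -0.008,-0.0075,-0.085,0, -0.008,-0.0075,-0.086,0, -0.008,-0.0075,-0.086,0]'
python3 -m creep '[0,0,-0.001,0,0,0,-0.002,0,0,0,-0.003,0,0,0,-0.004,0,0,0,-0.0045,0,0,0,-0.005,0,0,0,-0.0052,0,0,0,-0.0052,0]'
```

```text
t: 22.35
ee_pos: [477.3, -263.5, 121.8]
orientation: [0.472, 3.106, -0.001]
ft_force: [1.1, -0.7, -4.0]
width: 45.7
grasp_force: 30.0
t: 22.93
ee_pos: [471.7, -269.3, 35.4]
orientation: [0.471, 3.106, -0.0]
ft_force: [-0.2, 0.5, -4.2]
width: 45.5
grasp_force: 30.0
t: 23.6
ee_pos: [471.4, -269.3, 30.3]
orientation: [0.472, 3.106, -0.0]
ft_force: [-1.7, 0.9, 5.1]
width: 45.6
grasp_force: 30.0
```

```bash
python3 -m creep '[0,0,0,0,0,0,0,0,0,0,0,0,0,0,0,0,0,0,0,0,0,0,0.02,0,0,0,0.06,0,0,0,0.1,0, 0,0,0.135,0, 0,0,0.17,0]' 1
python3 -m creep '[0,0,0,0,0,0,0,0,0,0,0,0,0,0,0,0,0,0,0,0]'
python3 - <<'E'
from h import *
im,W=look("wrist","w8");c=(471,-269.5);o=get_obs();print(o["ee_pos"],o["qvel"].round(3))
print("pad",fit(W,c,90,5,16));print("socket",fit(W,c,65,64,76))
im,W=look("side","s8");print("side laser",fit(W,(493.5,78.5),50,60,80),"lev",fit(W,(636.5,275),85,48,70),"sock",fit(W,c,50,60,80))
print("tin",fit(W,(664,-341),60,85,120))
E
```

```text
t: 24.43
ee_pos: [471.1, -269.2, 201.6]
orientation: [0.471, 3.106, -0.0]
ft_force: [0.9, -0.9, -0.1]
width: 87.8
grasp_force: 0.0
t: 24.85
ee_pos: [470.4, -268.7, 198.1]
orientation: [-0.471, -3.103, -0.002]
ft_force: [-0.4, -0.2, -1.0]
width: 87.6
grasp_force: 0.0
[ 470.51221958 -268.80497224  198.2008659 ] [ 0.    -0.002 -0.007  0.001  0.001  0.   ]
pad {'c': array([ 470.9, -269.8]), 'size': array([110.3, 110.2]), 'ang': -69.4, 'z': np.float64(10.4), 'n': 4613, 'circ': array([ 471.3, -269.9])}
socket {'c': array([ 470.3, -270.9]), 'size': array([44.8, 43.8]), 'ang': 73.9, 'z': np.float64(70.5), 'n': 1532, 'circ': array([ 470.2, -270.7])}
side laser None lev {'c': array([662.5, 266.6]), 'size': array([70.7, 33.1]), 'ang': -22.7, 'z': np.float64(57.7), 'n': 93, 'circ': array([662.6, 266.8])} sock {'c': array([ 473.5, -269.7]), 'size': array([45.6, 45.4]), 'ang': -45.3, 'z': np.float64(70.1), 'n': 210, 'circ': array([ 475.2, -270.4])}
tin {'c': array([ 663.6, -344.2]), 'size': array([57.7, 55.5]), 'ang': 25.5, 'z': np.float64(99.7), 'n': 376, 'circ': array([ 664.6, -342.2])}
```

View pics/s8.png

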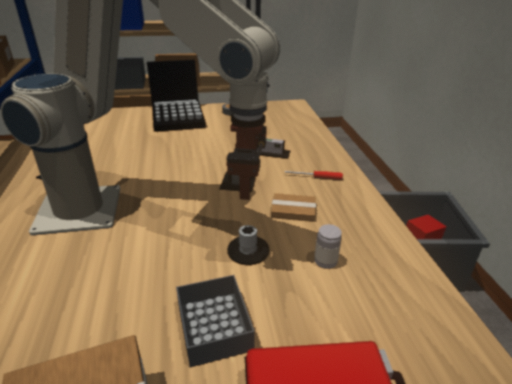

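The side picture shows the socket standing in the round pad (248,240), the carton empty, and the tin, bin and screwdriver unmoved. The socket's centre is about 1 mm from the pad's centre. The gripper is open and clear, so I'm handing in.

```bash
python3 -c "
from workcell import ticket
print(ticket.close_job())"
```

```text
the job is handed in; nothing more can be done
None
```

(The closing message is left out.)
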